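Stack the pipette-tip boxes on their bases

ROBOT

A 6-joint arm with a two-finger parallel gripper is mounted at the origin on a cart in front of the work surface, level with it; the furniture and walls round the work are solid. World frame = base frame: x ahead of the robot, y to its left, z up, the work surface at z = 0. Lengths are in mm, angles in rad, forces in N, time in s.
With the tool pointing down it reaches from about 300 to 775 mm from the base axis. Payload 14.6 kg.
Tool frame: the origin (TCP) lies at the very end of the fingers, on their centre line; the grasp point (between the pads) lies 19 mm behind it; z points along the fingers, y is the line along which they close (so a half turn about z gives the same grasp; the last joint's range is limited). The gripper opens to 94 mm and grips with 3 to 60 N. Pads are 16 mm wide; open, the fingers measure 119 mm over their backs; the gripper's body (75 mm by 177 mm) begins 78 mm behind the grasp point.
Start: joints at [-1.288, 0.3, 1.521, -0, 1.321, -0.067], TCP at [188.483, -516.685, 205.446] pointing down, gripper open.
Joint ranges: [-3.03, 3.03], [-0.79, 2.21], [0.23, 2.52], [-1.04, 4.18], [0, 3.07], [-2.55, 2.55]. Speed limits (rad/s): [2.22, 2.22, 2.57, 3.14, 3.14, 3.14].

INTERFACE

Orientations are given as [roll, pitch, yaw] about the fixed x, y, z axes, in that order (R = Rz(yaw) Ry(pitch) Rx(roll)).
In Python, from cell import manip, optics gives the robot as it stands.
- The arm moves only by the shell command python3 -m crank 'ROWS' [FORCE]. ROWS is JSON, a list of rows, each a list of 7 numbers: the opening in per cent of the stroke, from 0 (shut) to 100 (fully open), then the shift along the tool's x, y, z in mm, then the turn, a rotation vector about the tool's x, y, z in rad. A call has 1 to 10 rows; each row is the pose to reach, as a shift and turn from the pose commanded when the call began, along the tool's axes at that moment; what a row does not reach only later rows make up. A row lasts 1/10 s, in which the tool goes at most 50 mm and 8.59 degrees, less where a joint would pass 70% of its speed; a pose out of reach is approached as far as the arm can. A call with a gripper value outside its range is refused whole. The fingers move at their own pace and stop on an object; FORCE is the grip in N (left out, the last holds). Time passes only in rows, so rows that repeat a pose let the fingers close. It gives the time, the measured TCP pose, the force, the opening and the grip force at its end, in the units of the state.
- manip.read_state(): the state, without advancing time (a new reading comes with each control period).
- optics.camera(name): name is "scene" or "top" or "wrist"; returns (picture, depth): 420x560x3 uint8, red, green, blue; 420x560 float32, mm along the optical axis (not along the pixel's ray), 0 where there is no reading.
- optics.calibration(name): a dict with "camera_matrix" (3x3 intrinsics, pixels), "k1" (the pictures are not rectified: a ray, as slopes to the right and down, at radius r is drawn at 1 + k1 r^2 times it, then the intrinsics apply), "R" (3x3) and "t" (3): a world point X has camera coordinates R X + t. Camera axes: x right, y down, z forward; pixel columns grow to the right and rows downward; lengths in mm; the calibration is good to about 2 mm. A picture is of the moment at which its call begins: read the wrist's pose just before it. calibration takes no time and is no camera call; for the wrist camera it gives the pose at the moment of the call.
- manip.sign_off(): hands the job in; it is judged then, once.
The state is a dict: "clock": time; "joints": joint angles; "qd": joint speeds; "effort": joint torques, N m; "eef_pos": TCP position; "eef_rot": TCP orientation; "wrist_force": force on the tool from outside, world axes, zero at the start; "moment": the same for the moment, N m; "finger_gap": finger opening in mm; "finger_force": force on a finger pad.
Only numpy, scipy, OpenCV 4.12 (cv2) and the standard library are available. Lean on these libraries where they do the work, as an engineer would, in place of code of your own. Each camera call takes 0.05 s, during which the arm holds its last target. There are 200 camera calls.

TASK

Tidy the four lidded pipette-tip boxes into two stacks: the two large boxes on the large base plate and the two small ones on the small base plate. In each stack the box with the flat, pocketed lid goes at the bottom and the one with a handle on its lid goes on top, all corner feet fully home in the pockets below. Leave the jars and cartons where they are.

Things in the scene. Friction and masses are not known exactly. Their poses are not given: they have to be found in the camera images.
- large_flat: Loose large tip box, white tub, light grey lid: 84 (x) x 58 mm (y), sides flush; origin at its centre, level with the foot tips, z up; half-turn symmetric. Four feet 6 mm tall, 12 mm wide tapering to 7, at x +-29.5, y +-16.5 mm; lid top 50 mm up. Flat lid with 15 mm square pockets 7.5 mm deep above the feet; the other large box seats with its origin 44 mm above this one's. Grip across the 58 mm. About 160 g.
- large_handled: Loose large tip box, white tub, light grey lid: 84 (x) x 58 mm (y), sides flush; origin at its centre, level with the foot tips, z up; half-turn symmetric. Four feet 6 mm tall, 12 mm wide tapering to 7, at x +-29.5, y +-16.5 mm; lid top 50 mm up. Handle on the lid, no pockets: arched bar along x, 46 mm long, 12 mm wide, 10 mm high, bar centre 73 mm up, open below; pinch it across y. About 170 g.
- small_flat: Loose small tip box, white tub, light grey lid: 64 (x) x 46 mm (y), sides flush; origin at its centre, level with the foot tips, z up; half-turn symmetric. Four feet 6 mm tall, 12 mm wide tapering to 7, at x +-19.5, y +-10.5 mm; lid top 44 mm up. Flat lid with 15 mm square pockets 7.5 mm deep above the feet; the other small box seats with its origin 38 mm above this one's. Grip across the 46 mm. About 100 g.
- small_handled: Loose small tip box, white tub, light grey lid: 64 (x) x 46 mm (y), sides flush; origin at its centre, level with the foot tips, z up; half-turn symmetric. Four feet 6 mm tall, 12 mm wide tapering to 7, at x +-19.5, y +-10.5 mm; lid top 44 mm up. Handle on the lid, no pockets: arched bar along x, 46 mm long, 12 mm wide, 10 mm high, bar centre 67 mm up, open below; pinch it across y. About 110 g.
- large_base: Fixed dark steel base plate for the large boxes, 92 (x) x 66 mm (y), top 12 mm above its origin (centre of underside), z up. Four 15 mm square pockets 7.5 mm deep at x +-29.5, y +-16.5 mm. A seated large box has its x axis parallel (either way round) and its origin 6 mm above the base's origin.
- small_base: Fixed dark steel base plate for the small boxes, 72 (x) x 54 mm (y), top 12 mm above its origin (centre of underside), z up. Four 15 mm square pockets 7.5 mm deep at x +-19.5, y +-10.5 mm. A seated small box has its x axis parallel (either way round) and its origin 6 mm above the base's origin.
- jar_green_a: Bystander: loose small round jar with a green screw cap, 51 mm across, 62 mm tall; the left one of two such jars. Origin: centre of its underside. Must stay where it is.
- strip_pack: Bystander: loose white carton with a blue-green band, 42 x 65 x 30 mm, no feet and no lid. Origin: centre of its underside. Must stay where it is.
- brown_box: Bystander: loose plain brown carton, 45 x 50 x 32 mm. Origin: centre of its underside. Must stay where it is.

How it is judged:
By the outcome, as a careful person would: the job done as asked, in the order asked, and still so for the second after the job is handed in, with the robot touching nothing.
It also fails if it takes over 122 s, if anything falls off the work surface, if the arm or the gripper's body presses on something with over 40 N, if the wrist force passes 120 N, or if a joint passes its speed limit or range.

## Working session

There is one attempt and no reset: what is moved stays moved. The work goes in short steps, Python scripts to look and compute and a shell command to move; the robot and the scene stay as the last step left them, time stands still between calls to the robot, and variables do not carry over. Pictures are saved under pics/ and viewed, at most 14 in all, crops included, and the job is handed in when it is done.

```bash
ls; mkdir -p pics; python3 - <<'E'
from cell import manip, optics
import cv2,numpy as np
for n in ("top","scene"):
    p,d=optics.camera(n); np.savez(f"/tmp/{n}.npz",p=p,d=d); cv2.imwrite(f"pics/{n}0.png",p[:,:,::-1])
    c=optics.calibration(n); print(n,c)
print(manip.read_state())
E
```

```text
pics
top {'camera_matrix': array([[483.74045975,   0.        , 277.9107516 ],
       [  0.        , 483.74045975, 207.89382559],
       [  0.        ,   0.        ,   1.        ]]), 'k1': -0.021308354802448696, 'R': array([[-0.01555102, -0.99974138,  0.01659328],
       [-0.99531026,  0.01389319, -0.09573124],
       [ 0.09547595, -0.01800418, -0.9952689 ]]), 't': array([ 223.97267173,  520.40171544, 1149.5588027 ])}
scene {'camera_matrix': array([[430.84949273,   0.        , 282.79397998],
       [  0.        , 430.84949273, 203.31678577],
       [  0.        ,   0.        ,   1.        ]]), 'k1': -0.05466213554342929, 'R': array([[-0.58651422, -0.80987584, -0.01010933],
       [-0.47013629,  0.35058454, -0.80997676],
       [ 0.65952478, -0.47031012, -0.58637484]]), 't': array([496.31738033, 205.95000934, 869.67616638])}
{'clock': 0.1, 'joints': array([-1.28764501e+00,  3.00417561e-01,  1.52149996e+00, -1.09082351e-05,
        1.32071768e+00, -6.65800355e-02]), 'qd': array([ 2.36053948e-04, -4.89753223e-04, -1.01846003e-03,  4.41268443e-04,
       -2.87692659e-04,  1.72296971e-05]), 'effort': array([-1.60648860e-04, -5.32641327e+01, -3.53287303e+01,  7.08532822e-02,
        2.34265690e-02, -5.53447967e-05]), 'eef_pos': array([ 188.39457114, -516.47950001,  204.95002033]), 'eef_rot': array([-3.14055171e+00, -5.88187524e-05,  3.49734024e-01]), 'wrist_force': array([-0.43601432, -0.89934352,  0.17404309]), 'moment': array([-0.02078041,  0.05180836,  0.01435175]), 'finger_force': 0.0, 'finger_gap': 93.84969205359317}
```

View pics/top0.png

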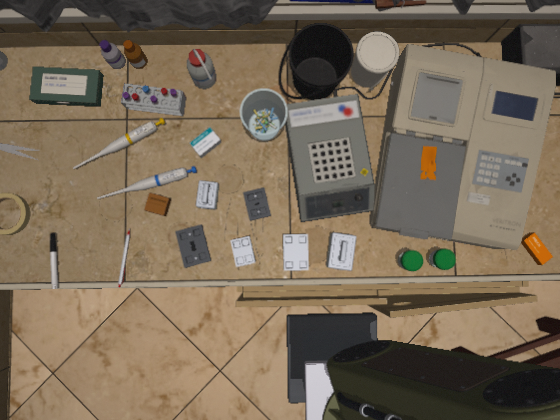

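View pics/scene0.png

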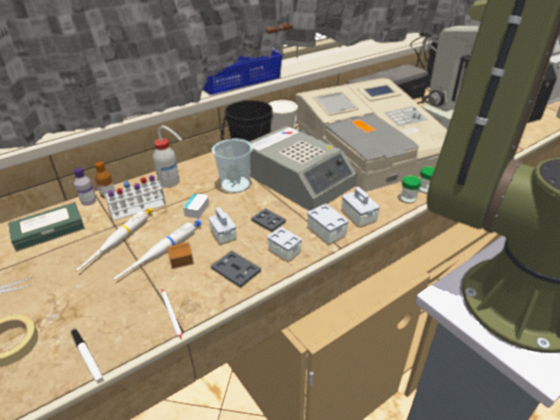

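The top view shows small_handled at (207,195), small_base (257,204), large_base (193,245), small_flat (243,250), large_flat (296,251) and large_handled (342,250). The brown box is at (157,204), the strip pack at (205,142) and jar a at (411,260).

```bash
cat > h.py <<'E'
import numpy as np, cv2
from cell import manip, optics
from scipy.spatial.transform import Rotation as Ro
def cloud(d,c):
    h,w=d.shape; v,u=np.mgrid[:h,:w].astype(float); K=c["camera_matrix"]
    x=(u-K[0,2])/K[0,0]; y=(v-K[1,2])/K[1,1]; a,b=x.copy(),y.copy()
    for _ in range(5):
        s=1+c["k1"]*(a*a+b*b); a,b=x/s,y/s
    P=np.stack([a*d,b*d,d],-1)
    return (P-c["t"])@c["R"]   # R^T (P-t)
def rect(xy):
    r=cv2.minAreaRect(xy.astype(np.float32)); (cx,cy),(w,h),a=r
    if w<h: w,h,a=h,w,a+90
    a=(a+90)%180-90
    return round(cx,1),round(cy,1),round(w,1),round(h,1),round(a,1)
def blob(P,seed,mask,rad):
    m=mask.astype(np.uint8); n,L=cv2.connectedComponents(m)
    ys,xs=np.mgrid[:m.shape[0],:m.shape[1]]
    near=(np.hypot(xs-seed[0],ys-seed[1])<rad)&(m>0)
    l=np.bincount(L[near]).argmax() if near.any() else 0
    return (L==l)&(m>0)
def tool(st=None):
    st=st or manip.read_state(); return st["eef_pos"],Ro.from_euler("xyz",st["eef_rot"])
E
python3 - <<'E'
from h import *
z=np.load("/tmp/top.npz"); c=optics.calibration("top"); P=cloud(z["d"],c); g=z["p"].max(-1).astype(int); Z=P[...,2]
for n,s,lo,hi,dark in [("sh",(207,195),34,60,0),("sb",(257,204),4,25,1),("lb",(193,245),4,25,1),("sf",(243,250),34,60,0),("lf",(296,251),38,60,0),("lh",(342,250),38,60,0),("jar",(411,260),50,75,0),("strip",(205,142),20,45,0),("brown",(157,204),20,45,0)]:
    m=(Z>lo)&(Z<hi)
    if dark: m&=g<110
    m=blob(P,s,m,8); q=P[m]
    print(n,m.sum(),rect(q[:,:2]),"z",np.percentile(q[:,2],[5,50,95]).round(1))
print("table",Z[260:270,140:170].mean())
# obstacles: centrifuge front
for y in range(-80,60,20):
    q=P[(np.abs(P[...,1]-y)<6)&(Z>60)&(P[...,0]<900)&(P[...,0]>400)]; print(y,q[:,0].min().round() if len(q) else None, q[:,2].max().round() if len(q) else None)
# table front edge
E
```

```text
sh 417 (558.5, 388.1, 66.1, 46.4, -7.6) z [40.1 44.3 48.8]
sb 559 (536.4, 268.3, 70.2, 52.5, 12.5) z [ 5.  11.8 15.9]
lb 935 (436.6, 424.8, 91.8, 66.3, 15.1) z [ 5.8 11.8 15.9]
sf 528 (421.6, 303.1, 65.9, 46.0, 11.9) z [35.7 43.2 47.3]
lf 893 (417.7, 178.0, 82.2, 57.1, -1.0) z [41.6 49.9 53.8]
lh 780 (417.8, 68.8, 86.0, 59.0, -9.2) z [46.6 50.9 54.8]
jar 383 (393.3, -93.4, 49.6, 46.7, 88.9) z [56.2 61.3 64.9]
strip 465 (690.7, 394.3, 65.0, 43.1, -51.1) z [26.  30.3 34.1]
brown 407 (538.4, 507.8, 51.7, 45.1, 73.9) z [26.6 32.3 36.3]
table 7.584784051948392
-80 401.0 163.0
-60 450.0 153.0
-40 462.0 378.0
-20 465.0 379.0
0 470.0 381.0
20 517.0 379.0
40 508.0 379.0
```

```bash
cat >> h.py <<'E'
def go(x,y,z,yaw_deg,st=None):
    """tool-frame shift and turn to bring the TCP to x,y,z, pointing down, at yaw"""
    p,R=tool(st); T=Ro.from_euler("xyz",[np.pi,0,np.radians(yaw_deg)])
    s=R.inv().apply(np.array([x,y,z])-p); t=(R.inv()*T).as_rotvec()
    print("go",s.round(1),t.round(4)); return s,t
E
python3 - <<'E'
from h import *
z=np.load("/tmp/top.npz"); c=optics.calibration("top"); P=cloud(z["d"],c); Z=P[...,2]
for y in range(60,230,15):
    q=P[(np.abs(P[...,1]-y)<6)&(Z>70)&(P[...,0]<800)&(P[...,0]>470)]; print(y,q[:,0].min().round() if len(q) else None, q[:,2].max().round() if len(q) else None)
go(418,178,190,-1)
E
```

```text
60 517.0 114.0
75 519.0 159.0
90 512.0 161.0
105 510.0 159.0
120 510.0 161.0
135 510.0 160.0
150 504.0 159.0
165 506.0 161.0
180 562.0 111.0
195 671.0 124.0
210 695.0 124.0
225 685.0 122.0
go [ 453.7 -573.7   15.6] [-1.000e-03  1.000e-04  3.672e-01]
```

```bash
R='[100,454,-574,15,0,0,0.367]'; python3 -m crank '[[100,454,-574,15,0,0,0.367],[100,454,-574,15,0,0,0.367],[100,454,-574,15,0,0,0.367],[100,454,-574,15,0,0,0.367],[100,454,-574,15,0,0,0.367],[100,454,-574,15,0,0,0.367],[100,454,-574,15,0,0,0.367],[100,454,-574,15,0,0,0.367],[100,454,-574,15,0,0,0.367],[100,454,-574,15,0,0,0.367]]'
python3 -c "
from h import *
go(418,178,190,-1)"
```

```text
clock: 1.1
eef_pos: [345.5, -40.0, 195.3]
eef_rot: [3.141, -0.001, -0.017]
wrist_force: [0.8, -0.9, 0.5]
finger_gap: 94.0
finger_force: 0.0
go [  68.7 -219.3    5.4] [ 0.0001 -0.0007 -0.    ]
```

```bash
python3 -m crank '[[100,69,-219,5,0,0,0],[100,69,-219,5,0,0,0],[100,69,-219,5,0,0,0],[100,69,-219,5,0,0,0],[100,69,-219,5,0,0,0],[100,69,-219,5,0,0,0],[100,69,-219,5,0,0,0]]'
python3 - <<'E'
from h import *
c=optics.calibration("wrist"); p,d=optics.camera("wrist"); np.savez("/tmp/w0.npz",p=p,d=d); cv2.imwrite("pics/w0.png",p[:,:,::-1])
P=cloud(d,c); Z=P[...,2]; print(tool()[0], -c["R"].T@c["t"], c["R"].round(2))
m=(Z>44)&(Z<56)&(abs(P[...,1]-178)<60)&(abs(P[...,0]-418)<70); q=P[m]; print(len(q),rect(q[:,:2]),np.median(q[:,2]))
E
```

```text
clock: 1.8
eef_pos: [417.8, 175.8, 189.7]
eef_rot: [3.141, 0.001, -0.016]
wrist_force: [-0.6, -0.3, 0.2]
finger_gap: 94.6
finger_force: 0.0
[417.87878581 175.21253164 189.95597728] [485.77085498 173.44122212 370.12581278] [[-0.02 -1.    0.  ]
 [-0.97  0.02  0.24]
 [-0.24  0.   -0.97]]
4991 (416.8, 178.1, 84.8, 57.5, 0.1) 50.99432617847278
```

View pics/w0.png

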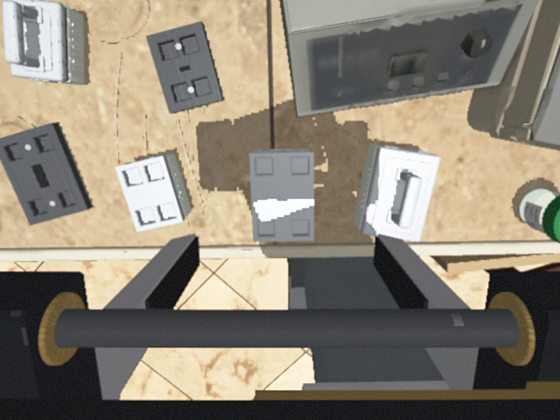

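The wrist view shows large_flat centred between the fingers at (283,195), large_handled at (402,195), small_flat at (152,190), large_base at (45,172), small_base at (185,67) and small_handled at (45,40).

```bash
python3 - <<'E'
from h import *
c=optics.calibration("wrist"); z=np.load("/tmp/w0.npz"); P=cloud(z["d"],c); Z=P[...,2]; g=z["p"].max(-1).astype(int)
for n,s,lo,hi,dark in [("sb",(185,60),6,20,1),("lb",(30,165),6,20,1),("sf",(152,190),38,52,0),("lf",(283,180),44,58,0),("lh",(375,190),44,58,0),("sh",(65,40),38,52,0)]:
    m=(Z>lo)&(Z<hi)
    if dark: m&=g<110
    m=blob(P,s,m,12); q=P[m]; print(n,m.sum(),rect(q[:,:2]),"z",np.percentile(q[:,2],[5,50,95]).round(1))
go(417,178,14,-0.3)
E
```

```text
sb 71 (536.4, 268.3, 11.0, 5.6, -83.6) z [12.4 13.9 15.4]
lb 4911 (436.4, 424.2, 90.2, 67.4, 14.1) z [ 6.9 13.2 14.6]
sf 2996 (421.0, 302.4, 64.2, 48.0, 11.4) z [38.3 45.  46.4]
lf 5071 (417.0, 177.5, 84.9, 57.5, 0.0) z [44.6 51.2 52.5]
lh 4554 (416.6, 68.4, 84.0, 58.0, -9.5) z [49.6 51.9 53.7]
sh 3248 (557.2, 385.4, 66.1, 46.2, -10.6) z [41.1 45.7 48.2]
go [ -0.8  -2.8 176. ] [ 0.0003  0.0007 -0.0119]
```

```bash
python3 -m crank '[[100,-1,-2.5,40,0,0,-0.01],[100,-1,-2.5,80,0,0,-0.01],[100,-1,-2.5,120,0,0,-0.01],[100,-1,-2.5,150,0,0,-0.01],[100,-1,-2.5,170,0,0,-0.01],[100,-1,-2.5,176,0,0,-0.01],[100,-1,-2.5,176,0,0,-0.01]]'
python3 -m crank '[[50,0,0,0,0,0,0],[50,0,0,0,0,0,0],[50,0,0,0,0,0,0],[50,0,0,0,0,0,0],[50,0,0,0,0,0,0],[50,0,0,0,0,0,0]]' 25
```

```text
clock: 2.55
eef_pos: [417.1, 177.4, 14.2]
eef_rot: [3.141, 0.001, -0.008]
wrist_force: [0.4, -0.0, 0.4]
finger_gap: 94.3
finger_force: 0.0
clock: 3.15
eef_pos: [417.4, 178.4, 14.5]
eef_rot: [-3.141, -0.001, -0.007]
wrist_force: [-0.5, 0.1, 4.5]
finger_gap: 57.7
finger_force: 25.0
```

```bash
python3 -m crank '[[50,0,0,-30,0,0,0],[50,0,0,-70,0,0,0],[50,0,0,-100,0,0,0],[50,0,0,-100,0,0,0]]'
python3 - <<'E'
from h import *
go(436.5,424.5,130,14.5)
E
```

```text
clock: 3.55
eef_pos: [418.8, 178.8, 117.5]
eef_rot: [-3.14, -0.006, -0.007]
wrist_force: [-0.1, -0.7, -2.4]
finger_gap: 57.9
finger_force: 25.0
go [  16.  -245.9  -11.9] [-0.0011 -0.0058 -0.2602]
```

```bash
python3 -m crank '[[50,3,-40,-12,0,0,-0.05],[50,6,-85,-12,0,0,-0.1],[50,9,-130,-12,0,0,-0.15],[50,12,-180,-12,0,0,-0.2],[50,15,-225,-12,0,0,-0.25],[50,16,-246,-12,0,0,-0.26],[50,16,-246,-12,0,0,-0.26],[50,16,-246,-12,0,0,-0.26]]'
python3 - <<'E'
from h import *
c=optics.calibration("wrist"); st=manip.read_state(); p,d=optics.camera("wrist"); np.savez("/tmp/w1.npz",p=p,d=d); cv2.imwrite("pics/w1.png",p[:,:,::-1])
P=cloud(d,c); Z=P[...,2]; tp,R=tool(st); print(tp,R.as_euler("xyz",degrees=True))
m=blob(P,(283,190),(Z>tp[2]+25)&(Z<tp[2]+45),25); q=P[m]; print(m.sum(),rect(q[:,:2]),np.percentile(q[:,2],[5,50,95]))
E
```

```text
clock: 4.35
eef_pos: [434.4, 423.5, 124.4]
eef_rot: [3.14, 0.002, 0.253]
wrist_force: [0.1, -0.3, -2.4]
finger_gap: 57.8
finger_force: 25.0
[434.44080373 423.52090619 124.40260853] [1.79923034e+02 1.34400133e-01 1.45007432e+01]
18144 (447.7, 425.5, 82.3, 57.7, -75.0) [153.08629958 160.81060475 162.21246127]
```

View pics/w1.png

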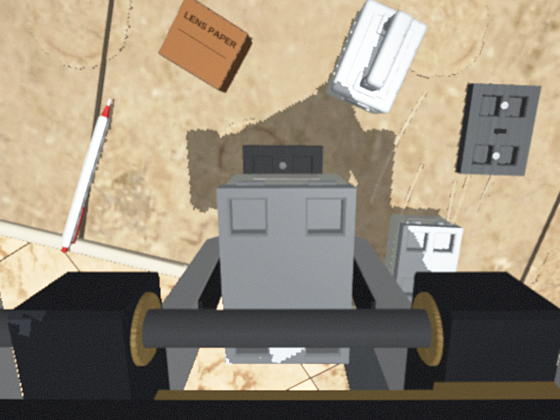

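Large_flat is held at (285,260), its far edge at row ~180. The far row of large_base shows behind it at (283,160), aligned.

```bash
cat >> h.py <<'E'
def edge(P,m,st,n=40):
    """far (+tool x) edge of mask in the tool frame: offset at y=0, slope deg; and y extents"""
    p,R=tool(st); q=R.inv().apply(P[m]-p); ys=q[:,1]; lo,hi=np.percentile(ys,[0.5,99.5])
    b=np.linspace(lo+6,hi-6,25); e=[]
    for a0,a1 in zip(b[:-1],b[1:]):
        k=(ys>=a0)&(ys<a1)
        if k.sum()>5: e.append(((a0+a1)/2,np.percentile(q[k,0],98)))
    e=np.array(e); s,i=np.polyfit(e[:,0],e[:,1],1)
    print("far edge x %.1f slope %.1f deg  y %.1f..%.1f  z %.1f"%(i,np.degrees(np.arctan(s)),lo,hi,np.median(q[:,2])))
E
python3 - <<'E'
from h import *
c=optics.calibration("wrist"); st=manip.read_state(); z=np.load("/tmp/w1.npz"); P=cloud(z["d"],c); Z=P[...,2]; tp,R=tool(st); g=z["p"].max(-1)
q=R.inv().apply((P-tp).reshape(-1,3)).reshape(P.shape)
print(tp,R.as_euler("xyz",degrees=True))
edge(P,(Z>tp[2]+30)&(Z<tp[2]+42)&(abs(q[...,1])<29)&(q[...,0]>0),st)
edge(P,(Z>5)&(Z<20)&(g<110)&(abs(q[...,1])<50)&(q[...,0]>20)&(q[...,0]<55),st)
go(436.5,424.5,60,14.5,st)
E
```

```text
[434.72446986 423.13179478 124.9360501 ] [1.79940042e+02 1.01438286e-01 1.44565341e+01]
far edge x 40.6 slope 0.2 deg  y -27.5..28.8  z -36.5
far edge x 47.7 slope 0.0 deg  y -34.1..31.1  z 111.6
go [ 2.2 -0.9 64.9] [ 0.001   0.0018 -0.0008]
```

```bash
python3 -m crank '[[50,3,-1.3,25,0,0,0],[50,3,-1.3,55,0,0,0],[50,3,-1.3,75,0,0,0],[50,3,-1.3,85,0,0,0],[50,3,-1.3,90,0,0,0],[50,3,-1.3,93,0,0,0],[50,3,-1.3,93,0,0,0]]'
python3 -c "
from h import *
go(436.5,424.5,20.3,14.5)"
```

```text
clock: 5.1
eef_pos: [437.9, 426.1, 33.8]
eef_rot: [-3.141, -0.001, 0.253]
wrist_force: [1.0, -1.2, -1.5]
finger_gap: 58.1
finger_force: 25.0
go [-1.8  1.2 13.5] [-0.0004 -0.0008 -0.0005]
```

```bash
python3 -m crank '[[50,0,0.5,4,0,0,0],[50,0,0.5,7,0,0,0],[50,0,0.5,10,0,0,0],[50,0,0.5,12,0,0,0],[50,0,0.5,13.5,0,0,0],[50,0,0.5,13.5,0,0,0]]'
```

```text
clock: 5.7
eef_pos: [437.7, 425.7, 20.6]
eef_rot: [-3.142, -0.0, 0.253]
wrist_force: [-5.0, -2.6, 8.6]
finger_gap: 57.9
finger_force: 25.0
```

```bash
python3 -m crank '[[50,-1,0,0.5,0,0,0],[100,-1,0,0.5,0,0,0],[100,-1,0,0.5,0,0,0],[100,-1,0,0.5,0,0,0],[100,-1,0,0.5,0,0,0]]'
python3 -m crank '[[100,0,0,-30,0,0,0],[100,0,0,-75,0,0,0],[100,0,0,-120,0,0,0],[100,0,0,-160,0,0,0],[100,0,0,-170,0,0,0],[100,0,0,-170,0,0,0]]'
cat >> h.py <<'E'
def look(name,view=True):
    st=manip.read_state(); c=optics.calibration("wrist"); p,d=optics.camera("wrist")
    if view: cv2.imwrite(f"pics/{name}.png",p[:,:,::-1])
    P=cloud(d,c); return st,p,P,P[...,2]
def lid(P,x,y,zlo,zhi,r=50):
    m=(P[...,2]>zlo)&(P[...,2]<zhi)&(np.hypot(P[...,0]-x,P[...,1]-y)<r); q=P[m]
    A=np.c_[q[:,:2]-[x,y],np.ones(len(q))]; k=np.linalg.lstsq(A,q[:,2],rcond=None)[0]
    print("lid",m.sum(),rect(q[:,:2]),"z50 %.1f"%np.median(q[:,2]),"tilt deg",np.degrees(k[:2]).round(2))
E
python3 - <<'E'
from h import *
st,p,P,Z=look("w2"); lid(P,436.5,424.5,50,66,60)
go(417,68.5,190,-9.5,st)
E
```

```text
clock: 6.2
eef_pos: [436.7, 425.4, 19.1]
eef_rot: [3.142, 0.0, 0.253]
wrist_force: [-0.3, -0.6, 0.2]
finger_gap: 86.1
finger_force: 0.0
clock: 6.8
eef_pos: [437.1, 425.7, 190.5]
eef_rot: [-3.14, -0.002, 0.253]
wrist_force: [0.2, -0.3, -0.8]
finger_gap: 93.9
finger_force: 0.0
lid 5151 (437.3, 423.8, 84.6, 58.1, 14.7) z50 57.0 tilt deg [-0.21 -0.04]
go [-1.088e+02  3.408e+02 -1.000e-01] [-0.0017 -0.0021  0.4186]
```

View pics/w2.png

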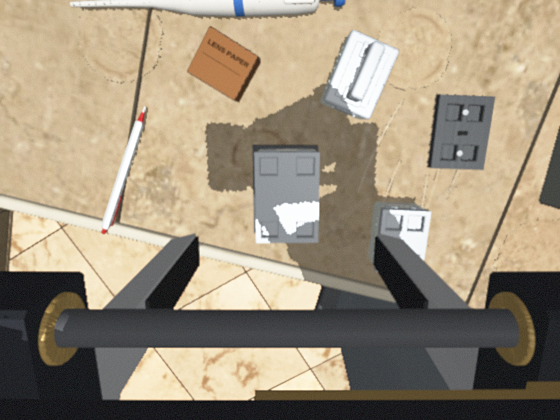

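Large_flat sits level on the base at (286,195), with its lid at the seated height.

```bash
python3 -m crank '[[50,-15,45,0,0,0,0.05],[50,-30,90,0,0,0,0.12],[50,-45,140,0,0,0,0.2],[50,-61,190,0,0,0,0.28],[50,-77,240,0,0,0,0.35],[50,-93,290,0,0,0,0.42],[50,-105,330,0,0,0,0.42],[50,-109,341,0,0,0,0.42],[50,-109,341,0,0,0,0.42],[50,-109,341,0,0,0,0.42]]'
python3 - <<'E'
from h import *
st,p,P,Z=look("w3",False); lid(P,416.8,68.6,44,58,60); lid(P,416.8,68.6,65,85,60)
go(416.8,68.6,55,-9.5,st)
E
```

```text
clock: 7.85
eef_pos: [416.1, 68.3, 188.1]
eef_rot: [3.141, 0.002, -0.168]
wrist_force: [-0.2, 0.6, 0.5]
finger_gap: 46.9
finger_force: 0.0
lid 4772 (416.1, 68.6, 86.0, 58.0, -9.1) z50 51.5 tilt deg [-0.02 -0.06]
lid 774 (416.9, 68.5, 45.5, 12.0, -9.4) z50 78.7 tilt deg [-2.27  1.17]
go [  0.9  -0.5 133.1] [ 0.0003  0.002  -0.0019]
```

```bash
python3 -m crank '[[50,1,-0.5,40,0,0,0],[50,1,-0.5,85,0,0,0],[50,1,-0.5,115,0,0,0],[50,1,-0.5,128,0,0,0],[50,1,-0.5,133,0,0,0],[30,1,-0.5,133,0,0,0]]'
python3 -m crank '[[5,0,0,0,0,0,0],[5,0,0,0,0,0,0],[5,0,0,0,0,0,0],[5,0,0,0,0,0,0],[5,0,0,0,0,0,0],[5,0,0,0,0,0,0]]' 40
python3 -m crank '[[5,0,0,-20,0,0,0],[5,0,0,-60,0,0,0],[5,0,0,-105,0,0,0],[5,0,0,-125,0,0,0],[5,0,0,-125,0,0,0]]'
python3 - <<'E'
from h import *
st,p,P,Z=look("w4",False); lid(P,416.8,68.6,168,185,60)
go(437,424.5,st["eef_pos"][2],14.5,st)
E
```

```text
clock: 8.5
eef_pos: [417.3, 69.0, 55.8]
eef_rot: [3.141, 0.001, -0.166]
wrist_force: [0.1, 0.0, 0.9]
finger_gap: 42.0
finger_force: 0.0
clock: 9.1
eef_pos: [417.8, 68.3, 56.5]
eef_rot: [-3.141, -0.001, -0.167]
wrist_force: [-0.1, 1.0, 3.2]
finger_gap: 11.8
finger_force: 40.0
clock: 9.6
eef_pos: [418.6, 68.3, 183.6]
eef_rot: [-3.141, -0.005, -0.167]
wrist_force: [-0.1, 1.0, -2.1]
finger_gap: 11.2
finger_force: 40.0
lid 7052 (420.3, 67.0, 80.5, 58.0, -9.5) z50 178.9 tilt deg [-1.36  1.27]
go [-4.110e+01 -3.543e+02  2.000e-01] [-1.000e-04 -4.700e-03 -4.203e-01]
```

```bash
python3 -m crank '[[5,-5,-40,0,0,0,-0.05],[5,-10,-85,0,0,0,-0.1],[5,-16,-135,0,0,0,-0.16],[5,-22,-185,0,0,0,-0.22],[5,-28,-235,0,0,0,-0.28],[5,-34,-285,0,0,0,-0.34],[5,-38,-325,0,0,0,-0.4],[5,-41,-354,10,0,0,-0.42],[5,-41,-354,20,0,0,-0.42],[5,-41,-354,20,0,0,-0.42]]'
python3 -m crank '[[5,0,0,0,0,0,0],[5,0,0,0,0,0,0]]'
python3 - <<'E'
from h import *
st,p,P,Z=look("w5"); tp,R=tool(st); q=R.inv().apply((P-tp).reshape(-1,3)).reshape(P.shape)
print(tp,R.as_euler("xyz",degrees=True))
h=tp[2]-5
m=(Z>h-8)&(Z<h+8)&(abs(q[...,1])<45)&(q[...,0]>-20)&(q[...,0]<60); edge(P,m&(q[...,0]>10),st)
A=np.c_[q[m][:,:2],np.ones(m.sum())]; print("tilt",np.degrees(np.linalg.lstsq(A,q[m][:,2],rcond=None)[0][:2]))
edge(P,(Z>50)&(Z<66)&(abs(q[...,1])<45)&(q[...,0]>20)&(q[...,0]<60),st)
go(437,424.5,105.3+5,14.5,st)
E
```

```text
clock: 10.65
eef_pos: [434.9, 423.3, 157.4]
eef_rot: [3.139, 0.005, 0.253]
wrist_force: [-0.2, -0.6, -1.9]
finger_gap: 11.4
finger_force: 40.0
clock: 10.85
eef_pos: [436.4, 423.3, 161.5]
eef_rot: [-3.141, -0.0, 0.252]
wrist_force: [-0.0, 0.4, -0.6]
finger_gap: 11.5
finger_force: 40.0
[436.40770715 423.33725523 161.51644591] [-1.79994052e+02 -1.61597493e-02  1.44107773e+01]
far edge x 39.8 slope -0.2 deg  y -27.4..29.5  z 4.8
tilt [1.12048327 0.85694626]
far edge x 42.6 slope 0.3 deg  y -29.2..27.9  z 104.6
go [ 0.8 -1.  51.2] [-0.0001 -0.0003 -0.0016]
```

View pics/w5.png

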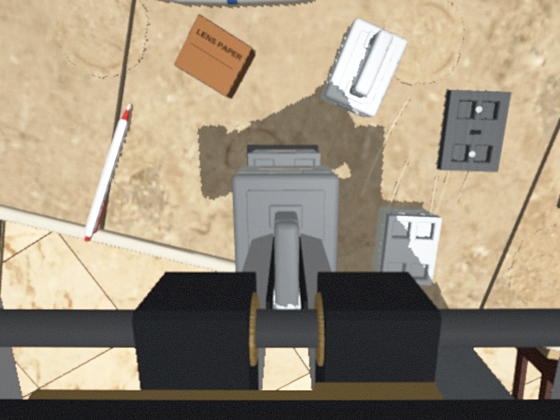

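Large_handled is held by the bar, its lid's far edge at row 175. The edge of the flat box below shows at row 150, parallel to it.

```bash
python3 -m crank '[[5,2.3,-1.4,15,0,0,0],[5,2.3,-1.4,30,0,0,0],[5,2.3,-1.4,40,0,0,0],[5,2.3,-1.4,44,0,0,0],[5,2.3,-1.4,46,0,0,0],[5,2.3,-1.4,46,0,0,0]]'
python3 -m crank '[[5,0,0,2,0,0,0],[5,0,0,4,0,0,0],[5,0,0,6,0,0,0],[5,0,0,8,0,0,0],[5,0,0,9,0,0,0],[5,0,0,9,0,0,0]]'
```

```text
clock: 11.5
eef_pos: [438.0, 426.2, 115.2]
eef_rot: [-3.142, -0.0, 0.253]
wrist_force: [0.6, 0.7, -1.2]
finger_gap: 11.4
finger_force: 40.0
clock: 12.1
eef_pos: [438.0, 426.4, 106.7]
eef_rot: [-3.141, -0.001, 0.253]
wrist_force: [-1.1, 0.8, 2.4]
finger_gap: 11.2
finger_force: 40.0
```

```bash
python3 -m crank '[[5,0,0,1,0,0,0],[5,0,0,1.5,0,0,0],[5,0,0,1.5,0,0,0]]'
```

```text
clock: 12.4
eef_pos: [438.1, 426.9, 106.4]
eef_rot: [-3.14, -0.002, 0.253]
wrist_force: [-5.3, 0.4, 12.6]
finger_gap: 11.6
finger_force: 40.0
```

Bottomed at the seated height. I'll release, rise and look.

```bash
python3 -m crank '[[30,0,0,0,0,0,0],[50,0,0,0,0,0,0],[50,0,0,0,0,0,0],[50,0,0,-20,0,0,0],[50,0,0,-60,0,0,0],[50,0,0,-100,0,0,0],[50,0,0,-130,0,0,0],[50,0,0,-130,0,0,0]]'
python3 - <<'E'
from h import *
st,p,P,Z=look("w6"); print(st["eef_pos"]); lid(P,437,424.5,92,108,60); lid(P,437,424.5,115,140,60)
go(421,302.5,190,11.7,st)
E
```

```text
clock: 13.2
eef_pos: [438.9, 426.9, 239.2]
eef_rot: [-3.139, -0.006, 0.253]
wrist_force: [-0.0, -0.8, -0.5]
finger_gap: 46.8
finger_force: 0.0
[438.94714862 426.89078568 239.1849108 ]
lid 4770 (437.2, 425.3, 85.0, 58.1, 14.5) z50 101.5 tilt deg [-0.38 -0.15]
lid 753 (436.4, 425.1, 46.4, 12.0, 14.5) z50 128.7 tilt deg [-3.26  2.86]
go [-48.8 116.1  48.5] [-0.0032 -0.0062  0.0486]
```

View pics/w6.png

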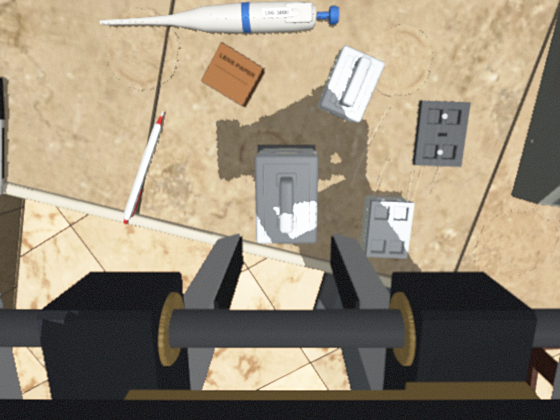

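The handled large box is seated and level at (286,195). Small_flat is at (388,228), small_base at (441,133) and small_handled at (352,84).

```bash
python3 -m crank '[[100,-15,35,0,0,0,0.02],[100,-32,75,0,0,0,0.049],[100,-55,105,20,0,0,0.049],[100,-67,116,48,0,0,0.049],[100,-67,116,48,0,0,0.049],[100,-67,116,48,0,0,0.049]]'
python3 - <<'E'
from h import *
st,p,P,Z=look("w7",False); print(st["eef_pos"]); lid(P,421,302.5,38,52,50)
c=optics.calibration("top"); z=np.load("/tmp/top.npz"); Q=cloud(z["d"],c)
k=(abs(Q[...,0]-530)<45)&(abs(Q[...,1]-170)<25)&(Q[...,2]>60); q=Q[k]
for y in range(150,195,5):
    w=q[abs(q[:,1]-y)<2.5]
    if len(w): print(y,[(x,int(v[:,2].max())) for x in range(500,575,10) if len(v:=w[abs(w[:,0]-x)<5])])
go(403.6,299,18,11.7,st)
E
```

```text
clock: 13.85
eef_pos: [402.2, 297.3, 186.6]
eef_rot: [3.141, 0.001, 0.204]
wrist_force: [0.2, -0.3, 0.4]
finger_gap: 91.4
finger_force: 0.0
[402.23714451 297.26107895 186.60570122]
lid 2808 (420.7, 303.1, 63.9, 45.9, 11.9) z50 44.9 tilt deg [-0.12 -0.09]
150 [(500, 68), (510, 79), (520, 83), (530, 97), (540, 104), (550, 108), (560, 109), (570, 110)]
155 [(500, 67), (510, 79), (520, 88), (530, 96), (540, 105), (550, 108), (560, 108), (570, 109)]
160 [(500, 69), (510, 77), (520, 88), (530, 95), (540, 104), (550, 109), (560, 110), (570, 109)]
165 [(500, 66), (510, 79), (520, 87), (530, 97), (540, 107), (550, 108), (560, 109), (570, 109)]
170 [(520, 82), (530, 97), (540, 103), (550, 108), (560, 108), (570, 108)]
175 [(560, 109), (570, 105)]
go [  1.8  -1.5 168.6] [ 0.0003  0.0009 -0.0006]
```

```bash
python3 -m crank '[[100,1.5,-1.5,45,0,0,0],[100,1.5,-1.5,90,0,0,0],[100,1.5,-1.5,130,0,0,0],[100,1.5,-1.5,155,0,0,0],[100,1.5,-1.5,165,0,0,0],[100,1.5,-1.5,168,0,0,0],[60,1.5,-1.5,168,0,0,0]]'
python3 -m crank '[[35,0,0,0,0,0,0],[35,0,0,0,0,0,0],[35,0,0,0,0,0,0],[35,0,0,0,0,0,0],[35,0,0,0,0,0,0],[35,0,0,0,0,0,0]]' 25
python3 -m crank '[[35,0,0,-20,0,0,0],[35,0,0,-60,0,0,0],[35,0,0,-80,0,0,0],[35,0,0,-80,0,0,0]]'
python3 - <<'E'
from h import *
go(536.4-18*.976,268.3-18*.217,105,12.5)
E
```

```text
clock: 14.6
eef_pos: [404.0, 299.5, 19.6]
eef_rot: [-3.141, -0.001, 0.204]
wrist_force: [-0.6, 0.1, -0.4]
finger_gap: 88.8
finger_force: 0.0
clock: 15.2
eef_pos: [403.3, 298.9, 18.9]
eef_rot: [-3.141, -0.0, 0.204]
wrist_force: [-1.1, -0.6, 2.3]
finger_gap: 45.4
finger_force: 24.9
clock: 15.6
eef_pos: [404.3, 299.5, 101.3]
eef_rot: [-3.14, -0.004, 0.204]
wrist_force: [0.7, 0.4, -1.9]
finger_gap: 46.1
finger_force: 24.9
go [105.   57.5  -3.4] [-0.0016 -0.0044 -0.0144]
```

```bash
python3 -m crank '[[35,25,14,-3,0,0,-0.01],[35,60,33,-3,0,0,-0.014],[35,90,49,-3,0,0,-0.014],[35,105,57.5,-3,0,0,-0.014],[35,105,57.5,-3,0,0,-0.014],[35,105,57.5,-3,0,0,-0.014]]'
python3 - <<'E'
from h import *
st,p,P,Z=look("w8"); tp,R=tool(st); q=R.inv().apply((P-tp).reshape(-1,3)).reshape(P.shape); g=p.max(-1)
print(tp,R.as_euler("xyz",degrees=True))
h=tp[2]-19+44; m=(Z>h-8)&(Z<h+8)&(abs(q[...,1])<24)&(q[...,0]>20)&(q[...,0]<70); edge(P,m,st)
edge(P,(Z>5)&(Z<20)&(g<110)&(abs(q[...,1])<45)&(q[...,0]>25)&(q[...,0]<70),st)
E
```

```text
clock: 16.2
eef_pos: [516.9, 263.5, 100.3]
eef_rot: [3.141, 0.002, 0.217]
wrist_force: [0.9, 0.2, -1.1]
finger_gap: 46.0
finger_force: 24.9
[516.8958773  263.53180774 100.32894438] [1.79982522e+02 1.21599185e-01 1.24582128e+01]
far edge x 50.3 slope 1.1 deg  y -21.8..23.7  z -25.7
far edge x 55.6 slope 0.1 deg  y -28.0..25.2  z 87.2
```

View pics/w8.png

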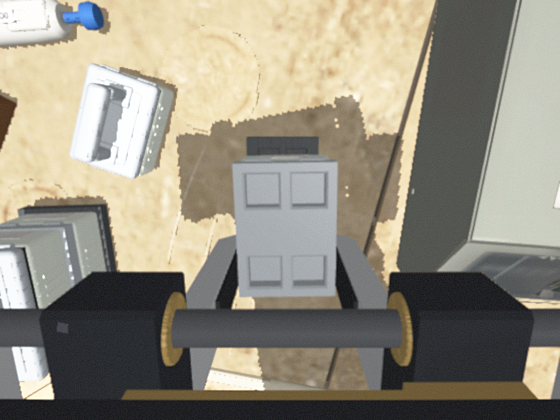

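Small_flat is held at (285,225), lined up with small_base's far edge at (283,140). The gripper is clear of the machine on the right.

```bash
python3 -m crank '[[35,1,-1.5,20,0,0,0],[35,1,-1.5,45,0,0,0],[35,1,-1.5,58,0,0,0],[35,1,-1.5,63,0,0,0],[35,1,-1.5,65,0,0,0],[35,1,-1.5,65,0,0,0]]'
python3 -m crank '[[35,0,0,3,0,0,0],[35,0,0,6,0,0,0],[35,0,0,8,0,0,0],[35,0,0,10,0,0,0],[35,0,0,10,0,0,0]]'
```

```text
clock: 16.85
eef_pos: [518.5, 265.7, 37.3]
eef_rot: [-3.141, -0.001, 0.218]
wrist_force: [0.1, -0.2, 0.1]
finger_gap: 45.7
finger_force: 24.9
clock: 17.35
eef_pos: [518.2, 265.4, 26.4]
eef_rot: [3.142, 0.0, 0.218]
wrist_force: [-0.8, -0.4, -0.9]
finger_gap: 45.8
finger_force: 24.9
```

```bash
python3 -m crank '[[35,0,0,1,0,0,0],[35,0,0,2,0,0,0],[35,0,0,2,0,0,0]]'
```

```text
clock: 17.65
eef_pos: [518.4, 265.5, 24.9]
eef_rot: [-3.142, -0.0, 0.218]
wrist_force: [-1.8, 0.1, 2.1]
finger_gap: 45.9
finger_force: 24.9
```

```bash
python3 -m crank '[[35,0,0,0.7,0,0,0],[35,0,0,0.7,0,0,0],[65,0,0,0.7,0,0,0],[90,0,0,0.7,0,0,0],[90,0,0,0.7,0,0,0]]'
python3 -m crank '[[90,0,0,-30,0,0,0],[90,0,0,-75,0,0,0],[90,0,0,-120,0,0,0],[90,0,0,-160,0,0,0],[60,0,0,-175,0,0,0],[50,0,0,-175,0,0,0]]'
python3 - <<'E'
from h import *
st,p,P,Z=look("w9",False); print(st["eef_pos"]); lid(P,536.4,268.3,44,60,50);lid(P,558,387,38,52,45)
go(557.8,386.8,200,-9,st)
E
```

```text
clock: 18.15
eef_pos: [518.3, 265.4, 23.9]
eef_rot: [-3.142, 0.0, 0.218]
wrist_force: [0.5, -0.3, -0.3]
finger_gap: 66.5
finger_force: 0.0
clock: 18.75
eef_pos: [519.1, 265.8, 201.4]
eef_rot: [-3.141, -0.004, 0.218]
wrist_force: [-0.3, 0.4, -0.1]
finger_gap: 72.1
finger_force: 0.0
[519.14202989 265.78247635 201.36516654]
lid 2588 (536.6, 268.3, 64.3, 45.3, 13.3) z50 50.9 tilt deg [-0.2   0.12]
lid 2575 (556.6, 387.5, 65.6, 46.8, -6.8) z50 45.4 tilt deg [0.02 0.57]
go [  63.9 -109.8    1.7] [-0.0016 -0.004   0.3749]
```

```bash
python3 -m crank '[[50,15,-25,0,0,0,0.1],[50,35,-60,0,0,0,0.2],[50,55,-95,0,0,0,0.3],[50,64,-110,2,0,0,0.36],[50,64,-110,2,0,0,0.36],[50,64,-110,2,0,0,0.36]]'
python3 - <<'E'
from h import *
st,p,P,Z=look("w10",False); print(st["eef_pos"],st["eef_rot"]); lid(P,557.5,387,38,52,50);lid(P,557.5,387,62,80,50)
E
```

```text
clock: 19.4
eef_pos: [556.6, 386.1, 194.9]
eef_rot: [3.14, 0.002, -0.141]
wrist_force: [-1.6, -0.3, 0.1]
finger_gap: 47.0
finger_force: 0.0
[556.57947141 386.08769933 194.92940722] [ 3.13956786e+00  2.25985049e-03 -1.40541344e-01]
lid 2422 (557.7, 387.9, 64.5, 45.6, -7.3) z50 45.4 tilt deg [-0.17  0.  ]
lid 693 (558.1, 387.5, 45.1, 11.7, -8.0) z50 72.7 tilt deg [-0.8   0.53]
```

```bash
python3 -m crank '[[50,1,-1.2,40,0,0,0],[50,1,-1.2,85,0,0,0],[50,1,-1.2,120,0,0,0],[50,1,-1.2,138,0,0,0],[50,1,-1.2,145,0,0,0],[30,1,-1.2,145,0,0,0]]'
python3 -c "
from h import *
go(557.9,387.6,49.5,-8)"
```

```text
clock: 20.05
eef_pos: [558.2, 386.9, 51.8]
eef_rot: [3.141, 0.001, -0.142]
wrist_force: [0.3, 0.2, -0.1]
finger_gap: 42.1
finger_force: 0.0
go [-0.4 -0.7  2.3] [ 0.0005  0.0006 -0.0027]
```

```bash
python3 -m crank '[[30,0,-0.5,2,0,0,0],[5,0,-0.5,2,0,0,0],[5,0,-0.5,2,0,0,0],[5,0,-0.5,2,0,0,0],[5,0,-0.5,2,0,0,0],[5,0,-0.5,2,0,0,0]]' 40
python3 -m crank '[[5,0,0,0,0,0,0],[5,0,0,-20,0,0,0],[5,0,0,-60,0,0,0],[5,0,0,-105,0,0,0],[5,0,0,-105,0,0,0]]'
python3 -c "
from h import *
go(536.5,268.3,150,12.8)"
```

```text
clock: 20.65
eef_pos: [558.6, 388.4, 50.6]
eef_rot: [-3.141, -0.001, -0.142]
wrist_force: [-0.2, 0.4, 4.7]
finger_gap: 11.7
finger_force: 40.0
clock: 21.15
eef_pos: [560.1, 389.3, 161.6]
eef_rot: [-3.136, -0.007, -0.142]
wrist_force: [0.5, 0.2, -1.1]
finger_gap: 11.4
finger_force: 40.0
go [ -6.3 123.2  10.8] [-0.0046 -0.0081 -0.3656]
```

```bash
python3 -m crank '[[5,-1,25,6,0,0,-0.08],[5,-3,60,6,0,0,-0.18],[5,-5,95,6,0,0,-0.28],[5,-6,123,6,0,0,-0.365],[5,-6,123,6,0,0,-0.365],[5,-6,123,6,0,0,-0.365],[5,-6,123,6,0,0,-0.365]]'
python3 - <<'E'
from h import *
st,p,P,Z=look("w11"); tp,R=tool(st); q=R.inv().apply((P-tp).reshape(-1,3)).reshape(P.shape)
print(tp,R.as_euler("xyz",degrees=True))
h=tp[2]-6
m=(Z>h-8)&(Z<h+8)&(abs(q[...,1])<40)&(q[...,0]>5)&(q[...,0]<60); edge(P,m,st)
edge(P,(Z>42)&(Z<60)&(abs(q[...,1])<45)&(q[...,0]>10)&(q[...,0]<60),st)
go(536.5,268.3,105,12.8,st)
E
```

```text
clock: 21.85
eef_pos: [534.9, 267.9, 148.5]
eef_rot: [-3.142, 0.001, 0.222]
wrist_force: [0.3, 0.1, -1.4]
finger_gap: 11.2
finger_force: 40.0
[534.88213474 267.94368694 148.54262734] [-1.79998608e+02  2.89139504e-02  1.27420319e+01]
far edge x 30.6 slope -0.0 deg  y -21.5..23.9  z 5.3
far edge x 34.1 slope 0.1 deg  y -22.5..22.7  z 98.4
go [ 1.7  0.  43.5] [-0.      0.0005 -0.001 ]
```

View pics/w11.png

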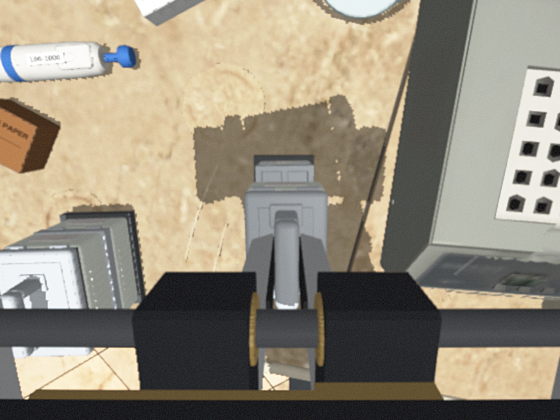

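Small_handled is held at (286,215), its far edge at row 188. The flat small box below it has its edge at row 160, and the two are parallel.

```bash
python3 -m crank '[[5,2.3,-0.8,15,0,0,0],[5,2.3,-0.8,30,0,0,0],[5,2.3,-0.8,40,0,0,0],[5,2.3,-0.8,44,0,0,0],[5,2.3,-0.8,44,0,0,0]]'
python3 -m crank '[[5,0,0,3,0,0,0],[5,0,0,5,0,0,0],[5,0,0,7,0,0,0],[5,0,0,9,0,0,0],[5,0,0,10,0,0,0],[5,0,0,10,0,0,0]]'
```

```text
clock: 22.4
eef_pos: [536.7, 268.5, 104.1]
eef_rot: [3.141, 0.001, 0.223]
wrist_force: [-0.4, 0.4, -0.9]
finger_gap: 11.5
finger_force: 40.0
clock: 23.0
eef_pos: [537.0, 268.6, 94.9]
eef_rot: [3.142, 0.0, 0.223]
wrist_force: [-0.5, -0.2, -1.8]
finger_gap: 11.6
finger_force: 40.0
```

```bash
python3 -m crank '[[5,0,0,1,0,0,0],[5,0,0,2,0,0,0],[5,0,0,2,0,0,0]]'
```

```text
clock: 23.3
eef_pos: [537.4, 269.0, 94.6]
eef_rot: [-3.141, -0.002, 0.223]
wrist_force: [-4.4, 0.9, 10.8]
finger_gap: 11.5
finger_force: 40.0
```

Contact at the seated height. Release, rise and check.

```bash
python3 -m crank '[[30,0,0,0,0,0,0],[50,0,0,0,0,0,0],[50,0,0,0,0,0,0],[50,0,0,-20,0,0,0],[50,0,0,-60,0,0,0],[50,0,0,-100,0,0,0],[50,0,0,-130,0,0,0],[50,0,0,-130,0,0,0]]'
python3 - <<'E'
from h import *
st,p,P,Z=look("w12"); print(st["eef_pos"]); lid(P,536.5,268.3,80,96,50); lid(P,536.5,268.3,100,125,50)
p,d=optics.camera("top"); cv2.imwrite("pics/top1.png",p[:,:,::-1])
q,s=optics.camera("scene"); cv2.imwrite("pics/scene1.png",cv2.resize(q[170:310,180:440,::-1],None,fx=3,fy=3))
P=cloud(d,optics.calibration("top")); Z=P[...,2]
for n,s,lo,hi in [("lh",(193,240),92,112),("jar",(411,260),50,75),("strip",(205,142),20,45),("brown",(157,204),20,45)]:
    m=blob(P,s,(Z>lo)&(Z<hi),8); q=P[m]; print(n,m.sum(),rect(q[:,:2]),np.median(q[:,2]))
E
```

```text
clock: 24.1
eef_pos: [538.3, 269.1, 227.5]
eef_rot: [-3.14, -0.007, 0.223]
wrist_force: [0.3, 0.2, -0.2]
finger_gap: 46.9
finger_force: 0.0
[538.27323444 269.09479546 227.52972858]
lid 2571 (536.2, 267.3, 65.9, 46.1, 12.9) z50 89.4 tilt deg [-0.57 -0.19]
lid 764 (536.5, 267.4, 45.1, 12.0, 12.9) z50 116.7 tilt deg [-4.15  1.63]
lh 844 (437.2, 423.8, 86.0, 56.2, 14.3) 100.39527598818987
jar 385 (393.3, -93.3, 50.1, 46.8, 88.7) 61.01024406678192
strip 461 (690.8, 394.1, 64.9, 43.3, -52.3) 30.856122522164593
brown 410 (538.3, 507.7, 51.8, 44.9, 73.8) 32.15301592405817
```

View pics/scene1.png

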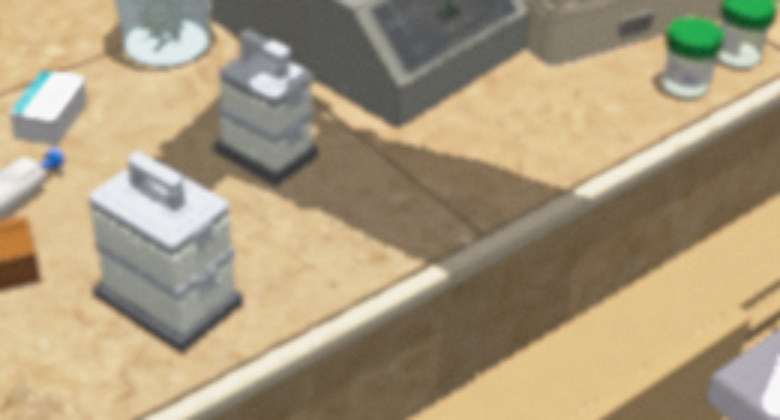

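Both stacks stand level and flush at (165,255) and (265,110), with lid heights of about 88 and 100 mm as expected. The bystanders haven't moved.

```bash
python3 -c "
from cell import manip
print(manip.sign_off())"
```

```text
the job is handed in; nothing more can be done
None
```

Both stacks are built on their base plates, flat-lidded box below and handled box on top. All four boxes measured level and at seated height, the jar and cartons haven't moved, and I handed the job in at about 24 s.

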